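Raise the plate of a bench tile press to its next notch

ROBOT

A 6-joint arm with a two-finger parallel gripper is mounted at the origin on the work surface; the furniture and walls round the work are solid. World frame = base frame: x ahead of the robot, y to its left, z up, the work surface at z = 0. Lengths are in m, angles in rad, forces in N, time in s.
With the tool pointing down it reaches from about 0.325 to 0.775 m from the base axis. Payload 5.5 kg.
Tool frame: the origin (TCP) lies at the very end of the fingers, on their centre line; the grasp point (between the pads) lies 19 mm behind it; z points along the fingers, y is the line along which they close (so a half turn about z gives the same grasp; the last joint's range is limited). The gripper opens to 88 mm and grips with 3 to 60 N. Pads are 20 mm wide; open, the fingers measure 115 mm over their backs; the gripper's body (75 mm by 178 mm) begins 61 mm behind the grasp point.
Start: joints at [-1.178, 0.091, 1.231, -0, 1.82, -0.057], TCP at [0.261, -0.54, 0.223] pointing down, gripper open.
Joint ranges: [-2.87, 2.87], [-0.86, 2.18], [0.17, 2.46], [-1.51, 4.65], [0.06, 2.69], [-2.65, 2.65]. Speed limits (rad/s): [2.57, 2.57, 3.01, 3.14, 3.14, 3.14].

INTERFACE

Orientations are given as a unit quaternion [w, x, y, z].
In Python, from workcell import * gives the robot as it stands. The module is installed in compiled form; this text tells all that it offers.
- The arm moves only by the tool servo_tool, never from a script. Its argument "steps" is a list of rows, each a list of 3 entries, a list of its own where there are three numbers: the closure, from 0 (fully open) to 1 (shut), then the shift along the world's x, y, z in m, then the turn about the world's z in rad. A call has 1 to 10 rows; each row is the pose to reach, as a shift and turn from the pose commanded when the call began; what a row does not reach only later rows make up. A row lasts 1/10 s, in which the tool goes at most 50 mm and 8.59 degrees, less where a joint would pass 70% of its speed; a pose out of reach is approached as far as the arm can. A call with a gripper value outside its range is refused whole. The fingers move at their own pace and stop on an object; "force" is the grip in N (left out, the last holds). Time passes only in rows, so rows that repeat a pose let the fingers close. It gives the time, the measured TCP pose, the force, the opening and the grip force at its end, in the units of the state.
- read_state(): the state, without advancing time (a new reading comes with each control period).
- snapshot(name): name is "side" or "top" or "wrist"; returns a dict with "img" (400x640x3 uint8, blue, green, red), "depth" (400x640 float32, m along the optical axis (not along the pixel's ray), 0 where there is no reading), "K" (3x3 intrinsics, pixels), "k1" (the pictures are not rectified: a ray, as slopes to the right and down, at radius r is drawn at 1 + k1 r^2 times it, then the intrinsics apply), "R" (3x3) and "t" (3): a world point X has camera coordinates R X + t. Camera axes: x right, y down, z forward; pixel columns grow to the right and rows downward; lengths in m; the calibration is good to about 2 mm. A picture is of the moment at which its call begins.
- sign_off(): hands the job in; it is judged then, once.
The state is a dict: "time_s": time; "joint_positions": joint angles; "joint_velocities": joint speeds; "effort": joint torques, N m; "tcp_pos": TCP position; "eef_rot": TCP orientation; "ft_force": force on the tool from outside, world axes, zero at the start; "ft_torque": the same for the moment, N m; "width": finger opening in m; "grip_force": force on a finger pad.
Only numpy, scipy, OpenCV 4.12 (cv2) and the standard library are available. Lean on these libraries where they do the work, as an engineer would, in place of code of your own. Each camera call takes 0.05 s, during which the arm holds its last target. There are 200 camera calls.

TASK

The tile press's plate is parked at the bottom. Raise its slide by the tongue at the front, just far enough that the pawl catches the next notch above (not the one after), then let the weight down gently on to the pawl, without letting the slide drop, and leave it hanging there by itself. Leave the tile on the anvil and the other things on the bench where they are.

Things in the scene. Friction and masses are not known exactly. Their poses are not given: they have to be found in the camera images.
- press: grey bench tile press, bolted down, 336 mm high. Origin on the bench, z up; its front, with the tongue, looks along its own -x; its right is -y. Base 20 mm high, x -110 to +65, 130 mm wide; anvil pad to 26 mm high. Column at x 24 to 58 mm. Nothing tall stands in front of it or beside the tongue.
- head_edge (a point): middle of the front lower edge of the press's fixed head, a block 84 mm wide that overhangs from x -100 to +62 mm, underside 290 mm above the bench. It covers the tongue, so a tool cannot come straight from above: come from the front, tilted about 40 (30 to 45) degrees from vertical, the tool's top leaning to the press's -x.
- tongue (a point): grip point of the tongue, a flat aluminium bar along the press's x, 16 mm thick (y), 24 mm high; point at mid thickness and height, 14 mm behind the free end, 82 mm before the press's origin, 90 mm above the bench when parked; axes as the press's. The plate's front edge is 30 mm further back and 33 mm lower. Pinch across the thickness; about 30 N of grip lifts it.
- slide (a joint): height of the slide over its parked place, m: 0 parked, up is +, 0.105 at the top. It carries the tongue, an 80 mm plate (underside 45 mm above the bench when parked) and the pawl; 0.5 to 0.9 kg, little friction: falls if let go. First tooth catches at a height between 0.024 and 0.066 (differs each time), the second 0.025 above it. A caught tooth cannot be passed downward.
- pawl_pin (a point): pin of the small sprung pawl on the slide's right, 41 mm behind and 58 mm right of the press's axis; its toe, 30 mm lower, rides a steel strip of three saw teeth (the notches) on the column. Going up it clicks over teeth; going down it lands on the last tooth passed and takes the whole weight off the hand. The strip's height is not reported: raise by less than a tooth spacing, let down and feel, repeat.
- tile_on_anvil: cream test tile 60 x 42 x 8 mm lying loose on the anvil pad under the plate; origin at its underside's centre. Stays there
- glaze_jar: green glaze jar, 70 mm across, 117 mm high, bystander; origin under its centre
- egg_cup: small white cup, 49 mm across, 42 mm high, bystander; origin under its centre
- beaker: tall white beaker, 67 mm across, 150 mm high, standing to the left of the press; bystander; origin under its centre
- rib: wooden rib 41 x 94 x 6 mm, bystander; origin under its centre
- loop_tool: loop trimming tool 24 x 150 x 14 mm, bystander; origin under its centre
- dark_bowl: bowl, black outside, 125 mm across, 59 mm high, bystander; origin under its centre

How it is judged:
At the end, for the whole second after the job is handed in: The slide hangs still (under 5 mm/s) with its pawl on the first tooth above the parked position, which carries its weight (over 3 N), at a slide height between 20 and 70 mm (contact force between slide and notch_1 above 3 N and value of joint slide between 0.02 and 0.07 m and velocity of joint slide between -0.005 and 0.005 m/s); the robot touches nothing.
It fails at once if the slide is dropped: it falls faster than 0.25 m/s (velocity of joint slide below -0.25 m/s).
It fails at once if the pawl is forced down on the tooth with more than 45 N (contact force between slide and notch_1 above 45 N).
It fails at once if the tile on the anvil or another bystander is moved by more than 30 mm (distance of any of glaze_jar, egg_cup, beaker, rib, loop_tool, dark_bowl, tile_on_anvil from where it was at the start of the episode above 0.03 m).
It also fails if it takes over 48 s, if anything falls off the work surface, if the arm or the gripper's body presses on something with over 40 N, if the wrist force passes 120 N, or if a joint passes its speed limit or range.

## Working session

There is one attempt and no reset: what is moved stays moved. The work goes in short steps, Python scripts to look and compute and a tool call to move; the robot and the scene stay as the last step left them, time stands still between calls to the robot, and variables do not carry over. Pictures are saved under pics/ and viewed, at most 10 in all, crops included, and the job is handed in when it is done.

Besides the shell and the picture viewer there is one more tool, called after "Emit:" as a command line: name --argument value ..., lists and objects as JSON in quotes. servo_tool: Moves the arm, as the interface text tells. Its arguments: {"type":"object","properties":{"steps":{"type":"array"},"force":{"type":"number"}},"required":["steps"]}

```bash
mkdir -p pics; cat > h.py <<'E'
from workcell import *
import numpy as np, cv2
def px2ray(s,u,v):
    K=s["K"];d=np.array([(u-K[0,2])/K[0,0],(v-K[1,2])/K[1,1]]);q=d.copy()
    for _ in range(20): q=d/(1+s["k1"]*(q@q))
    r=s["R"].T@np.array([q[0],q[1],1]);c=-s["R"].T@s["t"]
    return c,r
def pt(s,u,v,z=None):
    c,r=px2ray(s,u,v)
    if z is None: return c+r*s["depth"][int(v),int(u)]
    return c+r*(z-c[2])/r[2]
def proj(s,X):
    p=s["R"]@np.array(X)+s["t"];q=p[:2]/p[2];q=q*(1+s["k1"]*(q@q))
    return s["K"][:2,:2]@q+s["K"][:2,2]
E
python3 - <<'E'
from h import *
np.set_printoptions(precision=4,suppress=True)
st=read_state();print(st)
for n in("side","top","wrist"):
    s=snapshot(n);cv2.imwrite(f"pics/{n}0.png",s["img"]);np.savez(f"{n}0.npz",**s);print(n,-s["R"].T@s["t"],s["R"][2],s["k1"],s["K"][0,0])
E
```

```text
{'time_s': 0.0, 'joint_positions': array([-1.1777,  0.0918,  1.2319,  0.    ,  1.8198, -0.0567]), 'joint_velocities': array([ 0.0026,  0.0004, -0.0004, -0.002 ,  0.0009, -0.0005]), 'effort': array([  0.0004, -44.6446, -40.645 ,   0.0698,   0.0293,  -0.0001]), 'tcp_pos': array([ 0.2608, -0.54  ,  0.2215]), 'eef_rot': array([-0.0009,  0.9748,  0.223 , -0.0001]), 'ft_force': array([ 0.2175, -0.4415, -1.0225]), 'ft_torque': array([ 0.0608, -0.0196, -0.0012]), 'grip_force': 0.0, 'width': 0.08779673075069509}
side [ 0.5522 -0.7279  0.7784] [-0.0034  0.7849 -0.6196] 0.018963859486255404 370.8446138693922
top [0.3798 0.0349 1.366 ] [ 0.1206 -0.0129 -0.9926] 0.0263324656990674 470.57917134857576
wrist [ 0.3211 -0.5111  0.3838] [-0.2261 -0.1066 -0.9683] -0.04456387613960256 320.54025163255386
```

View pics/side0.png

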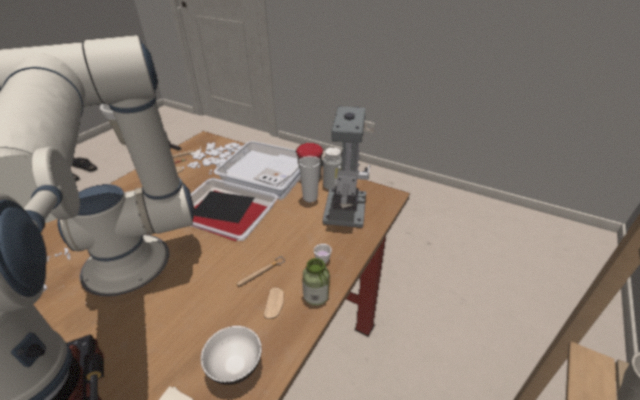

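View pics/top0.png

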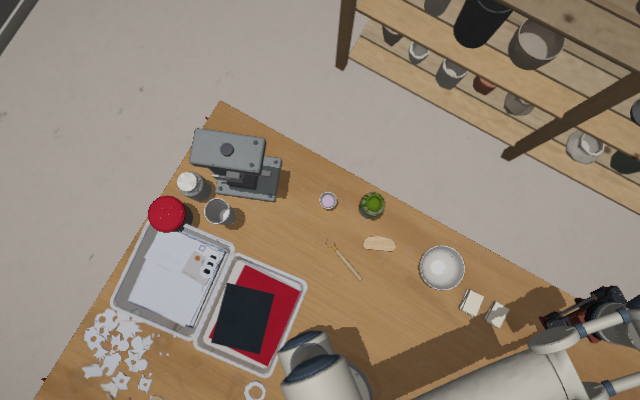

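```bash
python3 - <<'E'
from h import *
a=cv2.imread("pics/side0.png")[95:235,280:400];b=cv2.imread("pics/top0.png")[110:230,170:290]
a=cv2.resize(a,None,fx=4,fy=4,interpolation=3);b=cv2.resize(b,None,fx=2.6,fy=2.6,interpolation=3)
c=np.zeros((560,480+312,3),np.uint8);c[:560,:480]=a;c[:312,480:]=b[:312,:312]
cv2.imwrite("pics/crop1.png",c)
np.set_printoptions(precision=3,suppress=True)
for n,L in(("side",[(348,120),(347,190),(345,212),(310,180)]),("top",[(228,150),(262,175),(275,190),(215,205)])):
    s=np.load(n+"0.npz")
    for p in L: print(n,p,pt(s,*p))
E
```

```text
side (348, 120) [0.631 0.223 0.324]
side (347, 190) [0.636 0.207 0.097]
side (345, 212) [0.632 0.195 0.018]
side (310, 180) [0.52  0.264 0.096]
top (228, 150) [0.628 0.232 0.338]
top (262, 175) [0.615 0.183 0.104]
top (275, 190) [0.585 0.155 0.026]
top (215, 205) [0.535 0.312 0.089]
```

View pics/crop1.png

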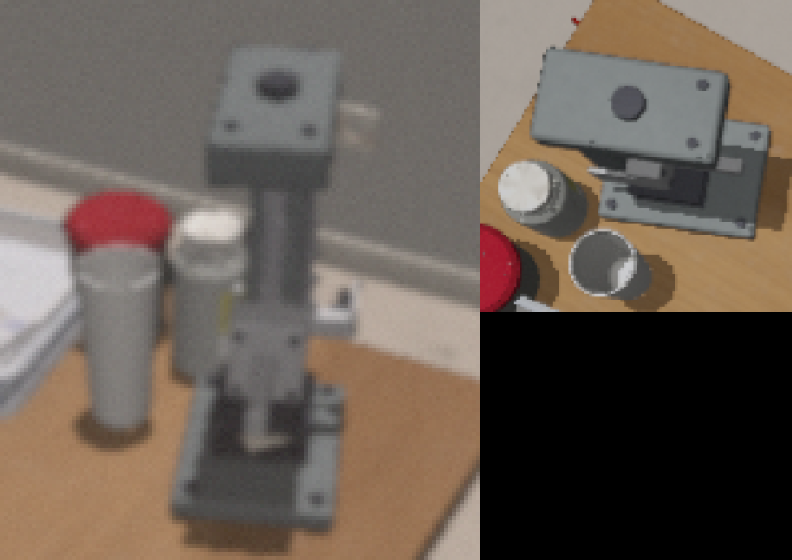

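Emit:
servo_tool --steps '[[0,[0.03,0.04,0.02],-0.07],[0,[0.065,0.08,0.04],-0.14],[0,[0.1,0.115,0.06],-0.21],[0,[0.135,0.15,0.08],-0.28],[0,[0.17,0.19,0.1],-0.35],[0,[0.2,0.23,0.1],-0.42],[0,[0.235,0.27,0.1],-0.49],[0,[0.27,0.31,0.1],-0.56],[0,[0.305,0.35,0.1],-0.63],[0,[0.34,0.39,0.1],-0.7]]'

```text
time_s: 1.15
tcp_pos: [0.5785, -0.1752, 0.3224]
eef_rot: [0.0, 0.992, -0.126, -0.0]
ft_force: [0.4, -0.8, -0.8]
width: 0.0881
grip_force: 0.0
```

Emit:
servo_tool --steps '[[0,[0.05,-0.012,0],0],[0,[0.1,-0.025,0],0],[0,[0.15,-0.037,0],0],[0,[0.2,-0.05,0],0],[0,[0.25,-0.06,0],0],[0,[0.3,-0.07,0],0],[0,[0.33,-0.08,0],0],[0,[0.35,-0.09,0],0]]'

```text
time_s: 1.95
tcp_pos: [0.7886, -0.2251, 0.2678]
eef_rot: [0.003, 0.992, -0.125, 0.021]
ft_force: [-0.8, 0.2, 0.2]
width: 0.0876
grip_force: 0.0
```

```bash
python3 -c "
from h import *
s=read_state();print(s['joint_positions'],s['tcp_pos'],s['eef_rot'])"
```

```text
[-3.20279869e-01  8.45132404e-01  1.69947121e-01  1.96555416e-03
  2.08347146e+00  1.50130725e+00] [ 0.78856358 -0.22511451  0.26776869] [ 0.00333741  0.99198065 -0.12454156  0.02127561]
```

Emit:
servo_tool --steps '[[0,[-0.05,0.012,0.05],0],[0,[-0.1,0.02,0.05],0],[0,[-0.1,0.02,0.05],0]]'

```text
time_s: 2.25
tcp_pos: [0.6861, -0.2051, 0.3199]
eef_rot: [0.004, 0.992, -0.125, 0.022]
ft_force: [0.6, -0.8, 1.3]
width: 0.0875
grip_force: 0.0
```

```bash
python3 -c "
from h import *
s=read_state();print(s['joint_positions'],s['tcp_pos'],s['eef_rot'])"
```

```text
[-0.33901159  0.44534232  0.63908593  0.00248512  2.01202878  1.48337454] [ 0.68614908 -0.20506911  0.31986042] [ 0.00368892  0.99191459 -0.12487988  0.02229004]
```

Emit:
servo_tool --steps '[[0,[0.3,-0.09,0],0],[0,[0.5,-0.15,0],0],[0,[0.8,-0.24,0],0],[0,[0.8,-0.24,0],0],[0,[0.8,-0.24,0],0],[0,[0.8,-0.24,0],0],[0,[0.8,-0.24,0],0],[0,[0.8,-0.24,0],0],[0,[0.8,-0.24,0],0],[0,[0.8,-0.24,0],0]]'

```text
time_s: 3.25
tcp_pos: [0.8395, -0.2509, 0.1851]
eef_rot: [0.007, 0.991, -0.125, 0.041]
ft_force: [0.4, -0.0, 0.1]
width: 0.088
grip_force: 0.0
```

```bash
python3 -c "
from h import *
s=read_state();print(s['joint_positions'],s['tcp_pos'],s['eef_rot'])"
```

```text
[-0.33082124  0.94630774  0.16986263  0.0041128   1.94271061  1.49183418] [ 0.83946658 -0.25094407  0.18510006] [ 0.006568    0.99133472 -0.12467     0.04086234]
```

Emit:
servo_tool --steps '[[0,[9,-2.7,0],0],[0,[9,-2.7,0],0]]'

```text
time_s: 3.45
tcp_pos: [0.8658, -0.2589, 0.1557]
eef_rot: [0.01, 0.99, -0.125, 0.061]
ft_force: [0.1, -0.4, -0.5]
width: 0.0883
grip_force: 0.0
```

```bash
cat > st.py <<'E'
from h import *
np.set_printoptions(precision=4,suppress=True)
s=read_state();w,x,y,z=s['eef_rot'];Z=np.array([2*(x*z+w*y),2*(y*z-w*x),1-2*(x*x+y*y)]);Y=np.array([2*(x*y-w*z),1-2*(x*x+z*z),2*(y*z+w*x)])
print(s['time_s'],s['joint_positions'],s['tcp_pos'],'tilt',np.degrees(np.arccos(-Z[2])),'dir',np.degrees(np.arctan2(Z[1],Z[0])),'Y',Y,'F',s['ft_force'])
E
python3 st.py
```

```text
3.45 [-0.3303  0.9829  0.1692  0.0056  1.8651  1.4927] [ 0.8658 -0.2589  0.1557] tilt 7.127363012856706 dir -16.460267988589905 Y [-0.2479 -0.9688  0.0046] F [ 0.113  -0.3783 -0.504 ]
```

Emit:
servo_tool --steps '[[0,[9,-2.7,2],0],[0,[9,-2.7,2],0]]'

```text
time_s: 3.65
tcp_pos: [0.884, -0.2644, 0.144]
eef_rot: [0.013, 0.989, -0.124, 0.081]
ft_force: [-0.9, 0.6, 0.2]
width: 0.0879
grip_force: 0.0
```

Emit:
servo_tool --steps '[[0,[9,-2.7,2],0]]'

```text
time_s: 3.75
tcp_pos: [0.897, -0.2683, 0.1415]
eef_rot: [0.016, 0.987, -0.124, 0.098]
ft_force: [0.1, -0.7, 0.9]
width: 0.0879
grip_force: 0.0
```

Emit:
servo_tool --steps '[[0,[9,-2.7,2],0]]'

```text
time_s: 3.85
tcp_pos: [0.9106, -0.2724, 0.1397]
eef_rot: [0.019, 0.985, -0.124, 0.116]
ft_force: [-0.3, 0.6, 0.2]
width: 0.0876
grip_force: 0.0
```

```bash
python3 st.py
```

```text
3.85 [-0.33    1.0092  0.1696  0.0097  1.7283  1.4937] [ 0.9106 -0.2724  0.1397] tilt 13.446491264181143 dir -16.535097012535786 Y [-0.2486 -0.9686  0.0089] F [-0.3052  0.5689  0.2087]
```

Emit:
servo_tool --steps '[[0,[9,-2.7,3],0]]'

```text
time_s: 3.95
tcp_pos: [0.9221, -0.2759, 0.1406]
eef_rot: [0.022, 0.983, -0.124, 0.132]
ft_force: [0.4, 1.0, -0.4]
width: 0.0881
grip_force: 0.0
```

Emit:
servo_tool --steps '[[0,[9,-2.7,3],0]]'

```text
time_s: 4.05
tcp_pos: [0.934, -0.2795, 0.1438]
eef_rot: [0.025, 0.981, -0.123, 0.15]
ft_force: [-0.6, 0.6, 1.1]
width: 0.0878
grip_force: 0.0
```

Emit:
servo_tool --steps '[[0,[9,-2.7,3],0]]'

```text
time_s: 4.15
tcp_pos: [0.9458, -0.283, 0.1465]
eef_rot: [0.028, 0.978, -0.123, 0.167]
ft_force: [1.4, -0.2, 0.1]
width: 0.088
grip_force: 0.0
```

Emit:
servo_tool --steps '[[0,[9,-2.7,3],0]]'

```text
time_s: 4.25
tcp_pos: [0.9575, -0.2866, 0.149]
eef_rot: [0.031, 0.975, -0.123, 0.184]
ft_force: [0.2, 0.6, 0.7]
width: 0.0882
grip_force: 0.0
```

Emit:
servo_tool --steps '[[0,[9,-2.7,3],0]]'

```text
time_s: 4.35
tcp_pos: [0.9691, -0.2901, 0.1515]
eef_rot: [0.033, 0.971, -0.122, 0.201]
ft_force: [-0.3, -0.0, -0.0]
width: 0.0881
grip_force: 0.0
```

Emit:
servo_tool --steps '[[0,[9,-2.7,3],0]]'

```text
time_s: 4.45
tcp_pos: [0.9806, -0.2935, 0.1541]
eef_rot: [0.036, 0.968, -0.122, 0.218]
ft_force: [-0.4, 0.0, 0.6]
width: 0.0879
grip_force: 0.0
```

Emit:
servo_tool --steps '[[0,[9,-2.7,3],0]]'

```text
time_s: 4.55
tcp_pos: [0.9921, -0.2969, 0.1566]
eef_rot: [0.039, 0.964, -0.121, 0.235]
ft_force: [-0.9, 0.5, 0.3]
width: 0.0875
grip_force: 0.0
```

Emit:
servo_tool --steps '[[0,[9,-2.7,3],0]]'

```text
time_s: 4.65
tcp_pos: [1.0033, -0.3004, 0.1594]
eef_rot: [0.042, 0.959, -0.121, 0.252]
ft_force: [0.3, -0.4, -0.4]
width: 0.0877
grip_force: 0.0
```

```bash
python3 st.py
```

```text
4.65 [-0.3299  1.0277  0.1696  0.0199  1.4289  1.4936] [ 1.0033 -0.3004  0.1594] tilt 29.553587638688505 dir -16.610937992280952 Y [-0.2526 -0.9674  0.0195] F [ 0.3245 -0.4077 -0.4472]
```

Emit:
servo_tool --steps '[[0,[9,-2.7,3],0]]'

```text
time_s: 4.75
tcp_pos: [1.0144, -0.3037, 0.1623]
eef_rot: [0.045, 0.955, -0.12, 0.268]
ft_force: [-0.1, -0.2, -0.0]
width: 0.0877
grip_force: 0.0
```

Emit:
servo_tool --steps '[[0,[9,-2.7,3],0]]'

```text
time_s: 4.85
tcp_pos: [1.0253, -0.307, 0.1653]
eef_rot: [0.047, 0.95, -0.12, 0.284]
ft_force: [-0.7, 0.4, -0.4]
width: 0.0877
grip_force: 0.0
```

Emit:
servo_tool --steps '[[0,[9,-2.7,3],0]]'

```text
time_s: 4.95
tcp_pos: [1.0359, -0.3102, 0.1683]
eef_rot: [0.05, 0.945, -0.119, 0.301]
ft_force: [0.0, 1.1, 0.0]
width: 0.0879
grip_force: 0.0
```

Emit:
servo_tool --steps '[[0,[9,-2.7,3],0]]'

```text
time_s: 5.05
tcp_pos: [1.0463, -0.3133, 0.1716]
eef_rot: [0.053, 0.94, -0.118, 0.317]
ft_force: [0.7, 0.9, -0.1]
width: 0.0878
grip_force: 0.0
```

```bash
python3 st.py; python3 - <<'E'
from h import *
np.set_printoptions(precision=4,suppress=True)
s=np.load("top0.npz");P=np.array([[pt(s,u,v) for u in range(150,330)] for v in range(100,260)])
for lo,hi in((.325,.348),(.014,.0215)):
    m=((P[...,2]>lo)&(P[...,2]<hi)&(np.hypot(P[...,0]-.62,P[...,1]-.2)<.17)).astype(np.uint8)
    n,l,st,_=cv2.connectedComponentsWithStats(m);k=1+st[1:,4].argmax();m=l==k
    r=cv2.minAreaRect((P[m][:,:2]*1000).astype(np.float32));print(m.sum(),r,P[m][:,2].mean(),cv2.boxPoints(r))
# bystanders over the bench
s2=np.load("side0.npz");P=np.array([[pt(s2,u,v) for u in range(320,375)] for v in range(165,215)])
m=(P[...,2]>.07)&(P[...,2]<.11)&(P[...,1]<.17)&(P[...,0]>.57)
print(m.sum(),P[m][:40] if m.any() else'')
E
```

```text
5.05 [-0.3298  1.044   0.1696  0.0252  1.275   1.4921] [ 1.0463 -0.3133  0.1716] tilt 37.435944259237104 dir -16.625207294206696 Y [-0.2556 -0.9665  0.0242] F [ 0.7295  0.9069 -0.0976]
1612 ((631.0101928710938, 236.54322814941406), (158.22314453125, 80.30098724365234), 81.14403533935547) 0.32764292947789236 [[579.1591 164.556 ]
 [658.5027 152.1936]
 [682.8613 308.5305]
 [603.5177 320.8929]]
790 ((629.7810668945312, 234.5921173095703), (174.55984497070312, 129.1898651123047), 81.4580307006836) 0.018599560197591177 [[552.9386 157.8749]
 [680.6954 138.6858]
 [706.6235 311.3093]
 [578.8667 330.4984]]
42 [[0.6216 0.1687 0.1024]
 [0.6247 0.1695 0.1017]
 [0.6278 0.17   0.1013]
 [0.6155 0.1658 0.1008]
 [0.6184 0.1641 0.1021]
 [0.6212 0.1616 0.104 ]
 [0.6244 0.1636 0.1024]
 [0.6275 0.1645 0.1017]
 [0.6307 0.1671 0.0997]
 [0.6155 0.1636 0.0987]
 [0.6183 0.1618 0.1   ]
 [0.6211 0.1591 0.1021]
 [0.6243 0.1611 0.1005]
 [0.6275 0.163  0.099 ]
 [0.6308 0.166  0.0967]
 [0.6155 0.1622 0.0959]
 [0.6187 0.1644 0.0942]
 [0.6214 0.161  0.0969]
 [0.6244 0.161  0.0968]
 [0.6274 0.1607 0.097 ]
 [0.6309 0.1652 0.0935]
 [0.6154 0.1597 0.0941]
 [0.6187 0.1632 0.0913]
 [0.6215 0.1609 0.0931]
 [0.6246 0.1608 0.0931]
 [0.6275 0.1602 0.0935]
 [0.6314 0.17   0.086 ]
 [0.6159 0.1645 0.0865]
 [0.6186 0.1607 0.0894]
 [0.6215 0.1589 0.0908]
 [0.6246 0.1594 0.0904]
 [0.6277 0.161  0.0891]
 [0.6158 0.1626 0.0841]
 [0.6188 0.1619 0.0847]
 [0.6217 0.1596 0.0864]
 [0.6246 0.1582 0.0875]
 [0.6279 0.1616 0.0849]
 [0.616  0.1631 0.0799]
 [0.6189 0.1609 0.0815]
 [0.6221 0.1626 0.0802]]
```

Emit:
servo_tool --steps '[[0,[9,-2.7,3],0]]'

```text
time_s: 5.15
tcp_pos: [1.0565, -0.3164, 0.1749]
eef_rot: [0.055, 0.934, -0.118, 0.332]
ft_force: [0.7, -0.4, -0.0]
width: 0.0878
grip_force: 0.0
```

Emit:
servo_tool --steps '[[0,[9,-2.7,3],0]]'

```text
time_s: 5.25
tcp_pos: [1.0663, -0.3193, 0.1783]
eef_rot: [0.058, 0.928, -0.117, 0.348]
ft_force: [-0.2, 0.1, 0.6]
width: 0.0878
grip_force: 0.0
```

Emit:
servo_tool --steps '[[0,[9,-2.7,3],0]]'

```text
time_s: 5.35
tcp_pos: [1.0758, -0.3222, 0.1819]
eef_rot: [0.06, 0.923, -0.116, 0.363]
ft_force: [0.4, -0.2, -0.8]
width: 0.0876
grip_force: 0.0
```

Emit:
servo_tool --steps '[[0,[-0.04,0.01,0.02],0.05],[0,[-0.08,0.02,0.04],0.15],[0,[-0.12,0.03,0.06],0.25],[0,[-0.16,0.05,0.08],0.35],[0,[-0.2,0.06,0.1],0.45],[0,[-0.24,0.07,0.12],0.55],[0,[-0.28,0.08,0.14],0.65],[0,[-0.32,0.09,0.14],0.75],[0,[-0.36,0.1,0.14],0.85],[0,[-0.38,0.1,0.14],0.95]]'

```text
time_s: 6.35
tcp_pos: [0.6927, -0.2212, 0.3237]
eef_rot: [-0.112, 0.873, 0.321, 0.35]
ft_force: [0.6, -0.8, 0.6]
width: 0.0878
grip_force: 0.0
```

```bash
python3 st.py
```

```text
6.35 [-0.685   0.1591  1.1455  0.731   1.6163  0.3002] [ 0.6927 -0.2212  0.3237] tilt 43.154336814858574 dir 37.932469164184596 Y [ 0.6389 -0.7687  0.0294] F [ 0.6164 -0.8101  0.596 ]
```

Emit:
servo_tool --steps '[[0,[-0.01,0.04,-0.01],0.1],[0,[-0.02,0.08,-0.02],0.2],[0,[-0.03,0.12,-0.04],0.3],[0,[-0.04,0.165,-0.06],0.4],[0,[-0.05,0.205,-0.08],0.5],[0,[-0.06,0.245,-0.1],0.6],[0,[-0.07,0.285,-0.13],0.7],[0,[-0.08,0.315,-0.15],0.74],[0,[-0.083,0.325,-0.16],0.74],[0,[-0.083,0.325,-0.16],0.74]]'

```text
time_s: 7.35
tcp_pos: [0.6115, 0.1041, 0.1604]
eef_rot: [-0.232, 0.699, 0.613, 0.285]
ft_force: [0.6, -0.2, 0.2]
width: 0.0875
grip_force: 0.0
```

```bash
python3 st.py;python3 - <<'E'
from h import *
a=snapshot("wrist");b=snapshot("side")
cv2.imwrite("pics/w1.png",cv2.resize(a["img"],(512,320)));np.savez("w1.npz",**a)
c=cv2.resize(b["img"][60:260,240:440],(600,600),interpolation=3);cv2.imwrite("pics/s1.png",c)
print(proj(a,(.619,.161,.102)),proj(a,(.6211,.1749,.102)))
E
```

```text
7.35 [-0.2839  0.0813  1.5188  0.7478  1.629  -0.1416] [0.6115 0.1041 0.1604] tilt 43.12144748133396 dir 80.41963744218536 Y [ 0.9898 -0.1402  0.0248] F [ 0.6387 -0.1883  0.1545]
[320.12056016 208.38405938] [320.32062882 193.07358323]
```

View pics/w1.png

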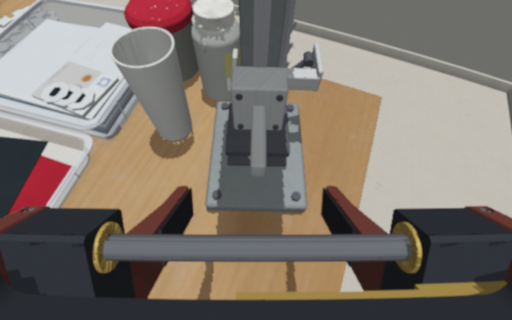

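View pics/s1.png

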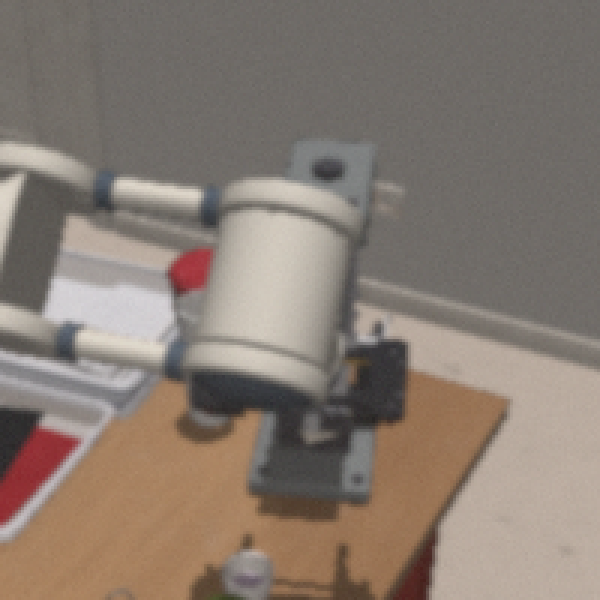

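Emit:
servo_tool --steps '[[0,[0.002,0.02,-0.021],0],[0,[0.005,0.04,-0.042],0],[0,[0.008,0.06,-0.063],0],[0,[0.01,0.075,-0.078],0],[0,[0.011,0.081,-0.084],0],[0,[0.011,0.081,-0.084],0]]' --force 40

```text
time_s: 8.05
tcp_pos: [0.624, 0.1832, 0.0781]
eef_rot: [-0.231, 0.699, 0.613, 0.286]
ft_force: [0.1, 0.1, -0.3]
width: 0.0878
grip_force: 0.0
```

Emit:
servo_tool --steps '[[1,[0,0,0],0],[1,[0,0,0],0],[1,[0,0,0],0],[1,[0,0,0],0],[1,[0,0,0],0],[1,[0,0,0],0],[1,[0,0,0],0],[1,[0,0,0],0]]' --force 40

```text
time_s: 8.85
tcp_pos: [0.6234, 0.184, 0.0776]
eef_rot: [-0.231, 0.699, 0.613, 0.286]
ft_force: [0.3, -0.2, 0.6]
width: 0.0272
grip_force: 0.0
```

Emit:
servo_tool --steps '[[1,[0,0,0],0],[1,[0,0,0],0],[1,[0,0,0],0],[1,[0,0,0],0]]'

```text
time_s: 9.25
tcp_pos: [0.6258, 0.1836, 0.0777]
eef_rot: [-0.229, 0.7, 0.612, 0.287]
ft_force: [12.5, 3.1, -4.9]
width: 0.0162
grip_force: 40.0
```

Emit:
servo_tool --steps '[[1,[0,0,0.002],0],[1,[0,0,0.005],0],[1,[0,0,0.008],0],[1,[0,0,0.01],0],[1,[0,0,0.01],0]]'

```text
time_s: 9.75
tcp_pos: [0.6258, 0.1835, 0.0871]
eef_rot: [-0.229, 0.7, 0.612, 0.287]
ft_force: [15.2, 3.7, -8.3]
width: 0.0159
grip_force: 40.0
```

Emit:
servo_tool --steps '[[1,[0.001,0,0.005],0],[1,[0.002,0,0.01],0],[1,[0.002,0,0.015],0],[1,[0.002,0,0.02],0],[1,[0.002,0,0.025],0],[1,[0.002,0,0.03],0],[1,[0.002,0,0.034],0],[1,[0.002,0,0.036],0],[1,[0.002,0,0.036],0],[1,[0.002,0,0.036],0]]'

```text
time_s: 10.75
tcp_pos: [0.6257, 0.1836, 0.1214]
eef_rot: [-0.231, 0.7, 0.612, 0.285]
ft_force: [7.6, 2.6, -7.2]
width: 0.0159
grip_force: 40.0
```

Emit:
servo_tool --steps '[[1,[0,0,-0.002],0],[1,[0,0,-0.004],0],[1,[0,0,-0.004],0]]'

```text
time_s: 11.05
tcp_pos: [0.6257, 0.1836, 0.1169]
eef_rot: [-0.231, 0.701, 0.612, 0.285]
ft_force: [8.7, 4.1, -9.0]
width: 0.0157
grip_force: 40.0
```

Emit:
servo_tool --steps '[[1,[0,0,-0.002],0],[1,[0,0,-0.004],0],[1,[0,0,-0.004],0]]'

```text
time_s: 11.35
tcp_pos: [0.6257, 0.1836, 0.113]
eef_rot: [-0.231, 0.7, 0.612, 0.285]
ft_force: [8.2, 2.3, -9.2]
width: 0.016
grip_force: 40.0
```

Emit:
servo_tool --steps '[[1,[0,0,-0.002],0],[1,[0,0,-0.004],0],[1,[0,0,-0.004],0]]'

```text
time_s: 11.65
tcp_pos: [0.6257, 0.1836, 0.109]
eef_rot: [-0.231, 0.7, 0.612, 0.285]
ft_force: [8.4, 2.0, -8.7]
width: 0.0162
grip_force: 40.0
```

Emit:
servo_tool --steps '[[1,[0,0,-0.002],0],[1,[0,0,-0.004],0],[1,[0,0,-0.004],0]]'

```text
time_s: 11.95
tcp_pos: [0.6258, 0.1836, 0.1068]
eef_rot: [-0.231, 0.7, 0.613, 0.286]
ft_force: [6.1, 1.2, -4.2]
width: 0.016
grip_force: 40.0
```

Emit:
servo_tool --steps '[[1,[0,0,-0.001],0],[1,[0,0,-0.002],0],[1,[0,0,-0.002],0]]'

```text
time_s: 12.25
tcp_pos: [0.6258, 0.1836, 0.1065]
eef_rot: [-0.231, 0.699, 0.613, 0.286]
ft_force: [2.0, -4.4, 2.3]
width: 0.0157
grip_force: 40.0
```

Emit:
servo_tool --steps '[[0.6,[0,0,0],0],[0.6,[0,0,0],0],[0.6,[0,0,0],0],[0.6,[0,0,0],0],[0.5,[0,0,0],0],[0.5,[0,0,0],0],[0.5,[0,0,0],0],[0.5,[0,0,0],0]]'

```text
time_s: 13.05
tcp_pos: [0.6255, 0.1839, 0.1057]
eef_rot: [-0.231, 0.699, 0.613, 0.286]
ft_force: [-0.1, -0.2, 0.1]
width: 0.0439
grip_force: 0.0
```

Emit:
servo_tool --steps '[[0.5,[-0.002,-0.014,0.015],0],[0.5,[-0.004,-0.028,0.03],0],[0.5,[-0.006,-0.042,0.045],0],[0.5,[-0.008,-0.056,0.06],0],[0.5,[-0.01,-0.07,0.075],0],[0.5,[-0.012,-0.084,0.09],0],[0.5,[-0.014,-0.098,0.105],0],[0.5,[-0.016,-0.112,0.12],0],[0.5,[-0.016,-0.112,0.12],0],[0.5,[-0.016,-0.112,0.12],0]]'

```text
time_s: 14.05
tcp_pos: [0.6096, 0.0719, 0.2255]
eef_rot: [-0.231, 0.699, 0.613, 0.286]
ft_force: [-0.6, -0.8, 0.9]
width: 0.0437
grip_force: 0.0
```

```bash
python3 st.py;python3 - <<'E'
from h import *
a=snapshot("wrist")
cv2.imwrite("pics/w2.png",cv2.resize(a["img"],(512,320)))
for z in(.102,.131):print(z,proj(a,(.619,.161,z))*.8)
P=np.array([[pt(a,u,v) for u in range(280,360)] for v in range(80,300)])
m=(abs(P[...,0]-.6185)<.006)&(P[...,1]>.155)&(P[...,1]<.185)&(P[...,2]>.06)&(P[...,2]<.25)
print(m.sum(),np.percentile(P[m][:,2],[10,50,90]) if m.any() else '')
E
```

```text
14.05 [-0.3373  0.07    1.4146  0.7544  1.7466 -0.1021] [0.6096 0.0719 0.2255] tilt 43.12726853625125 dir 80.15043153268722 Y [ 0.9895 -0.142   0.0275] F [-0.6406 -0.7882  0.8775]
0.102 [252.50914763 168.4132085 ]
0.131 [252.82120263 156.91534793]
328 [0.1153421  0.13039688 0.13187425]
```

View pics/w2.png

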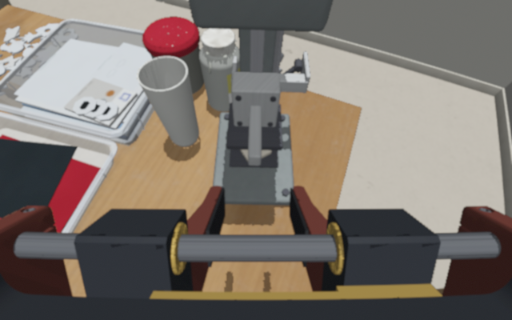

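The wrist view shows the tongue's free end near (254,157), which matches a top at about 0.131 m. The slide is therefore hanging about 29 mm up, the gripper is clear, and the beaker stands where it was.

```bash
python3 -c "
from workcell import *
print(sign_off())"
```

```text
the job is handed in; nothing more can be done
None
```

The slide is hanging on the first notch, about 29 mm above its parked place, with the gripper clear, and I've handed the job in at about 14 s; `sign_off` gave no verdict.

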